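# Make up the dresser and shelf repair kits

## Robot

A 7-joint arm with a two-finger parallel gripper is mounted at the origin on the work surface. World frame = base frame: x ahead of the robot, y to its left, z up, the work surface at z = 0. Lengths are in m, angles in rad, forces in N, time in s.
With the tool pointing down it reaches from about 0.425 to 0.925 m from the base axis. Payload 6.8 kg.
Tool frame: the origin (TCP) lies at the very end of the fingers, on their centre line; the grasp point (between the pads) lies 19 mm behind it (bot.grasp_offset is the distance from the TCP to the grasp point, in m); z points along the fingers, y is the direction in which the jaws open and shut (so a half turn about z gives the same grasp; the last joint's range is limited). The gripper opens to 85 mm and grips with 20 to 120 N. Pads are 22 mm wide; open, the fingers measure 114 mm over their backs; the gripper's body (76 mm by 85 mm) begins 54 mm behind the grasp point. The pads swing forward as they close: fully open they stand 13 mm farther back than shut.
Start: joints at [-1.385, 0.477, 0.022, 1.555, -0.011, 1.109, -0.083], TCP at [0.195, 0.646, 0.231] pointing down, gripper open.
Joint ranges: [-2.96, 2.96], [-0.34, 2.1], [-1.41, 1.46], [0.24, 2.44], [-1.37, 4.51], [0.17, 1.92], [-2.96, 2.96]. Speed limits (rad/s): [2.39, 2.39, 3.14, 3.14, 3.14, 3.14, 3.14].

## Interface

Orientations are given as a unit quaternion [w, x, y, z].
In Python, from station import monitor, cams, bot, finder gives the robot as it stands.
- The arm moves only by the tool jog_arm, never from a script. Its argument "plan" is a list of rows, each an object of numbers: "x", "y", "z": the shift along the tool's x, y, z as a fraction of full scale; "wx", "wy", "wz": the turn, a rotation vector about the tool's x, y, z as a fraction of full scale. A call has 1 to 12 rows; each row is the pose to reach, as a shift and turn from the pose measured when the call began, along the tool's axes at that moment, turning the shorter way round; what a row does not reach only later rows make up. Full scale, the value 1, is 20 cm for a shift and 180 degrees for a turn. A row lasts 1/12 s, in which the tool goes at most 41.7 mm and 7.16 degrees, less where a joint would pass 70% of its speed; a pose out of reach is approached as far as the arm can. A call with a number of a shift or a turn outside -1 to 1 is refused whole. A call with a gripper value outside its range is refused whole. "hand" is the opening, from -1 (shut) to 1 (fully open), set as the call begins (left out, the last holds). The fingers move at their own pace and stop on an object; "grip_force" is the grip in N (left out, the last holds). Time passes only in rows, so rows that repeat a pose let the fingers close. It gives the time, the measured TCP pose, the force and the opening at its end, in the units of the state.
- monitor.get_obs(): the state, without advancing time (a new reading comes with each control period).
- cams.read_camera(name): name is "scene" or "top"; returns the picture (480x640x3 uint8, red, green, blue); there is no depth.
- cams.get_calibration(name): a dict with "fx", "fy", "cx", "cy" (pixels), "distortion" ([k1, k2, p1, p2, k3] as OpenCV has them; the pictures are not rectified), "extrinsics" (4x4, takes a point from world to camera coordinates). Camera axes: x right, y down, z forward; pixel columns grow to the right and rows downward; lengths in m; the calibration is good to about 2 mm. A picture is of the moment at which its call begins. get_calibration takes no time and is no camera call.
- bot.hand_in(): hands the job in, once; it reports no verdict.
Trained networks look in the newest picture that a camera, given by its name, has taken for a name from the list of things; names that differ only in an ending like _2 or _b are one class to them, and where a whole thing is asked for, a point or a joint stands for the part that bears it (a point fixed in the world has none). Each returns a list of dicts, best first, with "confidence" (0 to 1); they miss things now and then, are a little off and sometimes report something else, mostly with a low value. They report only what shows in the picture. A call takes as long as a camera call. They do not tell look-alikes from the thing itself.
- finder.find_in(camera, target): "bbox" ([left, top, width, height] in pixels, round what is visible of it).
- finder.place_of(camera, target): "location" ([column, row] in pixels: a listed point, or the origin of a listed thing).
The state is a dict: "t": time; "q": joint angles; "joint_vel": joint speeds; "joint_torque": joint torques, N m; "eef_pos": TCP position; "tool_rot": TCP orientation; "contact_force": force on the tool from outside, world axes, zero at the start; "torque": the same for the moment, N m; "gripper_width": opening from 0.0 (shut) to 1.0 (fully open).
Only numpy, scipy, OpenCV 4.12 (cv2) and the standard library are available. Lean on these libraries where they do the work, as an engineer would, in place of code of your own. Each camera call takes 0.05 s, during which the arm holds its last target. There are 200 camera calls.

## Task

Make up the two repair kits from the parts standing on the storeroom bench. For the dresser kit, in the long tray with three compartments in a row, put the large castor in the largest compartment (wheel up, as it stands), the squat jar in the middle one and the large drawer knob in the smallest; for the shelf kit, in the squarish tray, lay the batten in the long slot, screw holes up, and put the tall jar in the empty square compartment. Everything must sit upright and flat on the tray floor, and the small castor and small knob stay where they are.

Things in the scene. Friction and masses are not known exactly. Their poses are not given: they have to be found in the camera images.
- dresser_tray: Long shallow wooden tray, fixed, left or right of the stock: 242 (x) x 90 mm, 14 mm high; floor 4 mm, walls and dividers 5 mm thick, all 14 mm high. Three compartments in a row, at y = 0: largest, 90 x 80 mm inside, centred at x = -71 mm; middle, 74 x 80, at x = +16; smallest, 58 x 80, at x = +87. Origin: centre of its underside, z up.
- shelf_tray: Squarish shallow wooden tray, fixed, across from the other: 140 (x) x 135 mm, 14 high; floor 4, walls 5 mm thick, 14 high. Long slot 130 (x) x 46 mm inside, centred at x 0, y +39.5 mm; square compartment 74 x 74, centred at x -28, y -25.5; small one 51 x 74 at x +39.5, y -25.5, with screws in it, to be left as it is. Origin: centre of underside, z up.
- large_castor: Large castor, standing wheel up on its steel plate (64 along x, 54 along y, 4 mm thick), 68 mm high. Rubber wheel 50 mm across, 20 wide, fixed, axle along y 43 mm up, between two steel fork cheeks 28 mm over their outsides (along y) that rise to 50 mm; grip these. 250 g. Origin: centre of its underside, z up.
- small_castor: Small castor, same shape: plate 40 x 34 mm, wheel 28 mm across, 12 wide, 41 mm high. Not wanted in the kits. All the stock stands in cells about 120 mm (world x) by 110 mm (world y) apart, each thing within 10 mm of its cell's middle along x and y. Origin: centre of its underside, z up.
- large_knob: Large turned wooden drawer knob on its foot: 36 mm high, round head 42 mm across at its widest (22 to 28 mm up), foot 28 mm across. 60 g. Origin: centre of its underside, z up.
- small_knob: Small wooden drawer knob, same shape: 24 mm high, head 26 mm across. Not wanted. Nor are three loose things not listed: a cardboard tape roll (60 mm across, 24 high), a tape measure (52 x 32 x 34 mm), a round black rubber foot (40 mm across, 30 high). Origin: centre of its underside, z up.
- squat_jar: Squat jar: round white plastic jar with steel lid, 52 mm across, only 42 mm high, closed. 160 g. Origin: centre of its underside, z up.
- tall_jar: Tall jar: round white plastic jar with steel lid, 42 mm across, 70 mm high, closed. 200 g. Origin: centre of its underside, z up.
- batten: Shelf batten: pine bar 100 mm long (x), 22 mm wide (y), 30 mm high, two dark screw holes in its upper face. At the start its length is within 0.4 rad of world x. 60 g. Origin: centre of its underside, z up.
Things that resemble listed ones, but are neither listed nor needed, are in the scene too. What is shaped like the large_knob but yellow is not meant. Several things have the shape of the batten; the one meant has the colours described above.

How it is judged:
At the end, for the whole second after the job is handed in: Each of the five stands released, at rest and upright (tilt under 0.12 rad) in its own compartment, anywhere it fits between the walls (13 to 28 mm off its middle), underside within 4 mm of the tray floor. The small castor and small knob are within 25 mm of their start (x of large_castor in the frame of dresser_tray between -0.089 and -0.053 m and y of large_castor in the frame of dresser_tray between -0.018 and 0.018 m and z of large_castor in the frame of dresser_tray between 0 and 0.008 m and angle between each of large_castor, squat_jar, large_knob, batten, tall_jar's own z axis and vertical below 0.12 rad and linear speed of each of large_castor, squat_jar, large_knob, batten, tall_jar below 0.02 m/s and x of squat_jar in the frame of dresser_tray between 0.003 and 0.029 m and y of squat_jar in the frame of dresser_tray between -0.016 and 0.016 m and z of squat_jar in the frame of dresser_tray between 0 and 0.008 m and x of large_knob in the frame of dresser_tray between 0.07 and 0.104 m and y of large_knob in the frame of dresser_tray between -0.028 and 0.028 m and z of large_knob in the frame of dresser_tray between 0 and 0.008 m and x of batten in the frame of shelf_tray between -0.018 and 0.018 m and y of batten in the frame of shelf_tray between 0.0255 and 0.0535 m and z of batten in the frame of shelf_tray between 0 and 0.008 m and x of tall_jar in the frame of shelf_tray between -0.046 and -0.01 m and y of tall_jar in the frame of shelf_tray between -0.0435 and -0.0075 m and z of tall_jar in the frame of shelf_tray between 0 and 0.008 m and distance of each of small_castor, small_knob from where it was at the start of the episode below 0.025 m); the robot touches nothing.
It fails at once if the small castor is pushed or carried more than 25 mm from its place (distance of small_castor from where it was at the start of the episode above 0.025 m).
It fails at once if the small knob is pushed or carried more than 25 mm from its place (distance of small_knob from where it was at the start of the episode above 0.025 m).
It also fails if it takes over 128 s, if anything falls off the work surface, if the arm or the gripper's body presses on something with over 40 N, if the wrist force passes 120 N, or if a joint passes its speed limit or range.

## Working session

There is one attempt and no reset: what is moved stays moved. The work goes in short steps, Python scripts to look and compute and a tool call to move; the robot and the scene stay as the last step left them, time stands still between calls to the robot, and variables do not carry over. Pictures are saved under pics/ and viewed, about 12 in all and at most 16, crops included, and the job is handed in when it is done.

Besides the shell and the picture viewer there is one more tool, called in YAML: its name, and indented under it one key for each argument. jog_arm: Moves the arm, as the interface text tells. Shift numbers are shares of 20 cm and turn numbers shares of 180 degrees, none past 1 either way. Its arguments: {"type":"object","properties":{"plan":{"type":"array","items":{"type":"object","properties":{"x":{"type":"number","minimum":-1,"maximum":1},"y":{"type":"number","minimum":-1,"maximum":1},"z":{"type":"number","minimum":-1,"maximum":1},"wx":{"type":"number","minimum":-1,"maximum":1},"wy":{"type":"number","minimum":-1,"maximum":1},"wz":{"type":"number","minimum":-1,"maximum":1}}}},"hand":{"type":"number"},"grip_force":{"type":"number"}},"required":["plan"]}

```bash
ls; mkdir -p pics; python3 - <<'E'
from station import monitor,cams,bot,finder
import cv2,numpy as np
o=monitor.get_obs();print({k:np.round(v,3) for k,v in o.items()})
for n in("top","scene"):
    im=cams.read_camera(n);cv2.imwrite(f"pics/{n}0.png",im[:,:,::-1])
    c=cams.get_calibration(n);print(n,{k:np.round(v,4) for k,v in c.items()})
E
```

```text
pics
{'t': np.float64(0.0), 'q': array([-1.385,  0.478,  0.022,  1.556, -0.011,  1.109, -0.083]), 'joint_vel': array([-0.001, -0.001, -0.   ,  0.001, -0.   ,  0.001,  0.001]), 'joint_torque': array([-1.0000e-03, -5.9646e+01,  1.6080e+00, -2.8117e+01,  1.2000e-02,
        1.0000e-02, -0.0000e+00]), 'eef_pos': array([0.195, 0.646, 0.23 ]), 'tool_rot': array([-0.   ,  0.146,  0.989, -0.001]), 'contact_force': array([ 0.195, -0.226, -0.092]), 'torque': array([-0.009,  0.01 , -0.048]), 'gripper_width': np.float64(1.0)}
top {'fx': np.float64(513.4108), 'fy': np.float64(513.4108), 'cx': np.float64(318.2778), 'cy': np.float64(245.9736), 'distortion': array([-0.0235,  0.    ,  0.    ,  0.    ,  0.    ]), 'extrinsics': array([[-0.0166, -0.9998,  0.011 ,  0.0148],
       [-0.9836,  0.0144, -0.1797,  0.5024],
       [ 0.1795, -0.0138, -0.9837,  0.8405],
       [ 0.    ,  0.    ,  0.    ,  1.    ]])}
scene {'fx': np.float64(447.2333), 'fy': np.float64(447.2333), 'cx': np.float64(323.6798), 'cy': np.float64(243.2949), 'distortion': array([-0.049,  0.   ,  0.   ,  0.   ,  0.   ]), 'extrinsics': array([[-0.7489,  0.6627, -0.0064,  0.3719],
       [ 0.3646,  0.4039, -0.839 , -0.1371],
       [-0.5534, -0.6306, -0.5441,  1.1505],
       [ 0.    ,  0.    ,  0.    ,  1.    ]])}
```

View pics/top0.png

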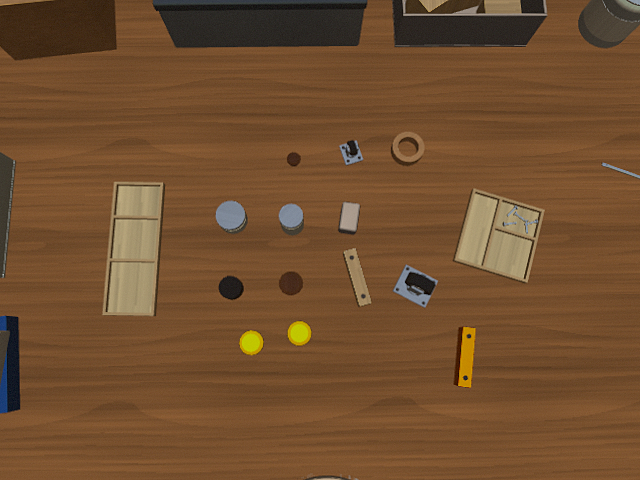

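View pics/scene0.png

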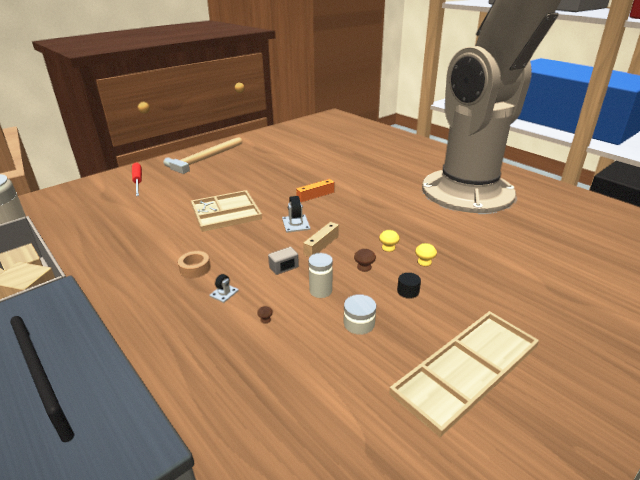

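```bash
cat > h.py <<'E'
import numpy as np,cv2
from station import monitor,cams,bot,finder
def cal(n):
    c=cams.get_calibration(n);K=np.array([[c["fx"],0,c["cx"]],[0,c["fy"],c["cy"]],[0,0,1]]);return K,np.array(c["distortion"]),np.array(c["extrinsics"])
def pix2w(n,uv,z):
    K,d,E=cal(n);uv=np.array(uv,float).reshape(-1,1,2)
    p=cv2.undistortPoints(uv,K,d).reshape(-1,2);r=np.c_[p,np.ones(len(p))]@E[:3,:3];C=-E[:3,:3].T@E[:3,3]
    return (C+r*((z-C[2])/r[:,2])[:,None])[:,:2]
def w2pix(n,P):
    K,d,E=cal(n);return cv2.projectPoints(np.array(P,float).reshape(-1,1,3),cv2.Rodrigues(E[:3,:3])[0],E[:3,3],K,d)[0].reshape(-1,2)
def ortho(n,im,z,x0,x1,y0,y1,s):  # image up=+x, left=+y, s px/m
    W,H=int(round((y1-y0)*s)),int(round((x1-x0)*s));v,u=np.mgrid[0:H,0:W]
    P=np.stack([x1-v/s,y1-u/s,np.full(v.shape,z)],-1).reshape(-1,3)
    m=w2pix(n,P).astype(np.float32).reshape(H,W,2);return cv2.remap(im,m[...,0],m[...,1],cv2.INTER_CUBIC)
E
python3 - <<'E'
from h import *
names="dresser_tray shelf_tray large_castor small_castor large_knob small_knob squat_jar tall_jar batten".split()
for n in("top","scene"):
    im=cams.read_camera(n)
    for t in names:
        print(n,t,[(np.round(r["location"],1).tolist(),round(r["confidence"],2),np.round(pix2w(n,r["location"],0)[0],3).tolist()) for r in finder.place_of(n,t)[:4]])
    if n=="top":
        top=im
a=ortho("top",top,.004,.51,.64,-.17,-.03,2800)[:,:,::-1]   # castor
P=[("castor",.004),("batten",.03)]
def tile(z,x0,x1,y0,y1,s):
    o=ortho("top",top,z,x0,x1,y0,y1,s)[:,:,::-1].copy()
    for k in np.arange(np.ceil(x0*50)/50,x1,.02):cv2.putText(o,f"{k:.2f}",(0,int((x1-k)*s)),0,.35,(0,255,0));cv2.line(o,(0,int((x1-k)*s)),(o.shape[1],int((x1-k)*s)),(0,255,0),1) if round(k*50)%2==0 else 0
    for k in np.arange(np.ceil(y0*50)/50,y1,.02):cv2.putText(o,f"{k:.2f}",(int((y1-k)*s),10),0,.35,(0,255,255));cv2.line(o,(int((y1-k)*s),0),(int((y1-k)*s),o.shape[0]),(0,255,255),1) if round(k*50)%2==0 else 0
    return o
p=pix2w("top",[[134,250],[500,235],[416,286],[357,277]],.01);print(p)
A=tile(.014,p[0,0]-.15,p[0,0]+.15,p[0,1]-.1,p[0,1]+.1,2000)
B=tile(.014,p[1,0]-.1,p[1,0]+.1,p[1,1]-.1,p[1,1]+.1,1500)
C=tile(.004,p[2,0]-.05,p[2,0]+.05,p[2,1]-.05,p[2,1]+.05,3000)
D=tile(.03,p[3,0]-.075,p[3,0]+.075,p[3,1]-.05,p[3,1]+.05,2000)
cv=np.zeros((600,800,3),np.uint8)
for o,(r,c) in((A,(0,0)),(B,(0,400)),(C,(300,400)),(D,(300,700))):
    o=o[:600-r,:800-c];cv[r:r+o.shape[0],c:c+o.shape[1]]=o
cv[300:600,600:800]=0;D=D[:300,:200];cv[300:300+D.shape[0],600:600+D.shape[1]]=D
C=cv2.resize(C,(200,200));cv[300:600,400:600]=0;cv[300:500,400:600]=C
cv2.imwrite("pics/m1.png",cv)
E
```

```text
top dresser_tray [([135.3, 248.8], 0.89, [0.51, 0.338])]
top shelf_tray [([498.4, 235.0], 0.58, [0.526, -0.325])]
top large_castor [([414.2, 284.5], 0.91, [0.438, -0.165])]
top small_castor [([352.2, 153.1], 0.69, [0.687, -0.06])]
top large_knob [([302.2, 330.6], 0.74, [0.36, 0.037]), ([292.8, 285.2], 0.7, [0.44, 0.053]), ([251.7, 337.7], 0.67, [0.349, 0.126])]
top small_knob [([295.5, 161.4], 0.73, [0.672, 0.046])]
top squat_jar [([233.8, 217.4], 0.91, [0.566, 0.16])]
top tall_jar [([293.6, 223.5], 0.84, [0.553, 0.051])]
top batten [([464.9, 357.4], 0.95, [0.308, -0.248]), ([356.5, 276.7], 0.93, [0.454, -0.061])]
scene dresser_tray [([464.4, 369.4], 0.83, [0.515, 0.335])]
scene shelf_tray [([319.9, 291.4], 0.61, [0.554, 0.055]), ([226.8, 213.3], 0.6, [0.527, -0.312]), ([366.4, 264.5], 0.53, [0.431, 0.053])]
scene large_castor [([296.9, 223.0], 0.81, [0.432, -0.165])]
scene small_castor [([224.6, 296.1], 0.64, [0.69, -0.049])]
scene large_knob [([365.2, 267.6], 0.89, [0.441, 0.059]), ([422.8, 258.7], 0.61, [0.333, 0.115]), ([387.9, 248.4], 0.58, [0.357, 0.043])]
scene small_knob [([263.0, 319.5], 0.78, [0.674, 0.047]), ([361.0, 265.1], 0.22, [0.441, 0.047])]
scene squat_jar [([358.4, 322.9], 0.62, [0.561, 0.159])]
scene tall_jar [([320.7, 291.5], 0.86, [0.553, 0.056])]
scene batten [([314.4, 198.3], 0.86, [0.323, -0.231]), ([323.2, 244.9], 0.59, [0.448, -0.057])]
[[ 0.50649429  0.33664794]
 [ 0.52442087 -0.32380001]
 [ 0.43420638 -0.16592006]
 [ 0.45192084 -0.06148866]]
```

View pics/m1.png

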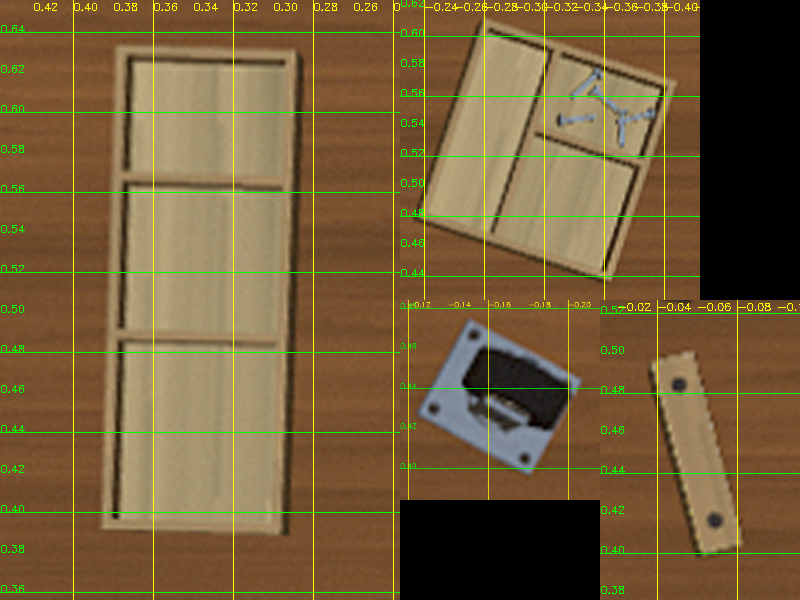

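The montage gives me good fits: both trays, the castor plate and the pine batten all match their given sizes.

Look-alikes:
- **Batten:** pine at (357,277) against orange at (465,357). The pine one is meant, and its dark holes show in the crop.
- **Knob:** brown at (291,283) against yellow at (251,342) and (299,333). The brown one is meant.

One enlarged crop next, for the knob and the jars.

```bash
cat >> h.py <<'E'
from scipy.spatial.transform import Rotation as Ro
def go(p,yaw):
    """shift/turn fractions to bring TCP to p, tool down, jaws along yaw (mod pi)"""
    o=monitor.get_obs();w,*v=o["tool_rot"];R=Ro.from_quat([*v,w]);best=None
    for k in(0,np.pi):
        a=yaw+k;y=np.array([np.cos(a),np.sin(a),0]);z=np.array([0,0,-1.]);T=Ro.from_matrix(np.c_[np.cross(y,z),y,z])
        r=(R.inv()*T).as_rotvec()
        if best is None or np.linalg.norm(r)<np.linalg.norm(best):best=r
    d=R.inv().apply(np.array(p)-o["eef_pos"]);print("shift",np.round(d/.2,3),"turn",np.round(best/np.pi,3),"t",round(float(o["t"]),2),"pos",np.round(o["eef_pos"],4),"q7",np.round(o["q"][[0,6]],2),"w",round(float(o["gripper_width"]),2))
def wp(pose,xy):
    x,y,a=pose;c,s=np.cos(a),np.sin(a);return np.array([x+c*xy[0]-s*xy[1],y+s*xy[0]+c*xy[1]])
DT=(.5119,.3360,-.030);ST=(.5246,-.3220,-.318)
E
python3 - <<'E'
from h import *
im=cv2.imread("pics/top0.png");out=[]
for px,z in(((231,215),.042),((291,215),.07),((291,283),.028),((275,338),.028)):
    x,y=pix2w("top",px,z)[0];s=4000;o=ortho("top",im,z,x-.05,x+.05,y-.05,y+.05,s).copy()
    cv2.putText(o,f"{x:.4f} {y:.4f} 4px/mm",(5,20),0,.6,(0,255,0));cv2.circle(o,(200,200),3,(0,0,255),1);out.append(o)
m=np.vstack([np.hstack(out[:2]),np.hstack(out[2:])]);cv2.imwrite("pics/m2.png",cv2.resize(m,(600,600)))
for n,q in(("large",(-.071,0)),("mid",(.016,0)),("small",(.087,0))):print(n,wp(DT,q).round(4))
for n,q in(("slot",(0,.0395)),("square",(-.028,-.0255))):print(n,wp(ST,q).round(4))
go((.40,.40,.20),np.pi/2)
E
```

```text
large [0.4409 0.3381]
mid [0.5279 0.3355]
small [0.5989 0.3334]
slot [ 0.537  -0.2845]
square [ 0.49   -0.3375]
shift [-1.335 -0.882  0.156] turn [ 0.    -0.    -0.094] t 1.1 pos [0.1954 0.6461 0.2313] q7 [-1.39 -0.08] w 1.0
```

View pics/m2.png

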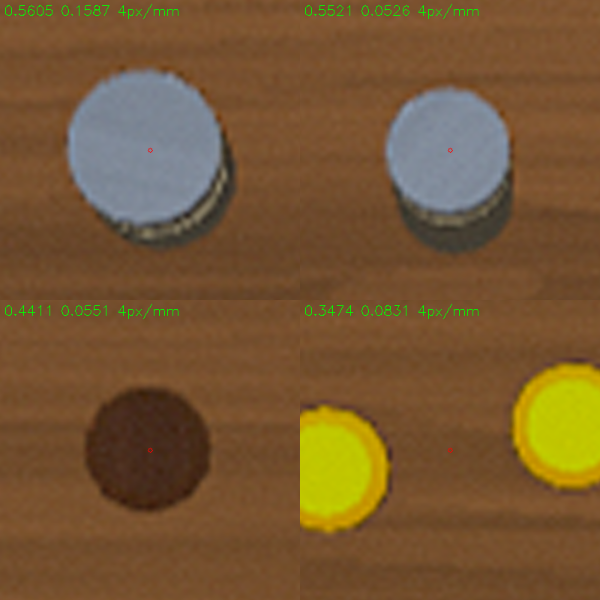

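The picture shows the squat jar lid centre at (.562,.160), the tall jar at (.552,.053) and the brown knob at (.4415,.0555). The yellow knobs are clearly different. Starting with the squat jar.

jog_arm:
  plan:
    - {"x": -0.8, "y": -0.5, "z": 0.1, "wz": -0.094}
    - {"x": -0.8, "y": -0.5, "z": 0.1, "wz": -0.094}
    - {"x": -0.8, "y": -0.5, "z": 0.1, "wz": -0.094}
    - {"x": -0.8, "y": -0.5, "z": 0.1, "wz": -0.094}
    - {"x": -0.8, "y": -0.5, "z": 0.1, "wz": -0.094}
    - {"x": -0.8, "y": -0.5, "z": 0.1, "wz": -0.094}
    - {"x": -0.8, "y": -0.5, "z": 0.1, "wz": -0.094}
  hand: 1
  grip_force: 50

```text
invalid input at $.plan[0]: expected keys x, y, z, wx, wy, wz
```

jog_arm:
  plan:
    - {"x": -0.8, "y": -0.5, "z": 0.1, "wx": 0, "wy": 0, "wz": -0.094}
    - {"x": -0.8, "y": -0.5, "z": 0.1, "wx": 0, "wy": 0, "wz": -0.094}
    - {"x": -0.8, "y": -0.5, "z": 0.1, "wx": 0, "wy": 0, "wz": -0.094}
    - {"x": -0.8, "y": -0.5, "z": 0.1, "wx": 0, "wy": 0, "wz": -0.094}
    - {"x": -0.8, "y": -0.5, "z": 0.1, "wx": 0, "wy": 0, "wz": -0.094}
    - {"x": -0.8, "y": -0.5, "z": 0.1, "wx": 0, "wy": 0, "wz": -0.094}
    - {"x": -0.8, "y": -0.5, "z": 0.1, "wx": 0, "wy": 0, "wz": -0.094}
  hand: 1
  grip_force: 50

```text
t: 1.68
eef_pos: [0.3212, 0.5027, 0.2115]
tool_rot: [0.0, 0.001, 1.0, -0.0]
contact_force: [-1.7, 1.3, 0.4]
gripper_width: 1.003
```

jog_arm:
  plan:
    - {"x": -0.6, "y": -0.9, "z": 0, "wx": 0, "wy": 0, "wz": 0}
    - {"x": -0.6, "y": -0.9, "z": 0, "wx": 0, "wy": 0, "wz": 0}
    - {"x": -0.6, "y": -0.9, "z": 0, "wx": 0, "wy": 0, "wz": 0}
    - {"x": -0.6, "y": -0.9, "z": 0, "wx": 0, "wy": 0, "wz": 0}
    - {"x": -0.6, "y": -0.9, "z": 0, "wx": 0, "wy": 0, "wz": 0}
    - {"x": -0.6, "y": -0.9, "z": 0, "wx": 0, "wy": 0, "wz": 0}

```text
t: 2.18
eef_pos: [0.4444, 0.3173, 0.212]
tool_rot: [0.001, 0.004, 1.0, -0.001]
contact_force: [-0.2, -0.7, -0.2]
gripper_width: 1.001
```

jog_arm:
  plan:
    - {"x": -0.6, "y": -0.8, "z": 0.4, "wx": 0, "wy": 0, "wz": 0}
    - {"x": -0.6, "y": -0.8, "z": 0.4, "wx": 0, "wy": 0, "wz": 0}
    - {"x": -0.6, "y": -0.8, "z": 0.4, "wx": 0, "wy": 0, "wz": 0}
    - {"x": -0.6, "y": -0.8, "z": 0.4, "wx": 0, "wy": 0, "wz": 0}
    - {"x": -0.6, "y": -0.8, "z": 0.4, "wx": 0, "wy": 0, "wz": 0}
    - {"x": -0.6, "y": -0.8, "z": 0.4, "wx": 0, "wy": 0, "wz": 0}
    - {"x": -0.6, "y": -0.8, "z": 0.4, "wx": 0, "wy": 0, "wz": 0}

```text
t: 2.77
eef_pos: [0.5645, 0.1532, 0.1312]
tool_rot: [0.001, 0.007, 1.0, -0.002]
contact_force: [-0.6, 0.8, 0.6]
gripper_width: 0.997
```

```bash
python3 -c "
from h import *
go((.562,.160,.012),np.pi/2)"
```

```text
shift [0.014 0.036 0.596] turn [-0.001  0.    -0.004] t 2.77 pos [0.5645 0.1532 0.1312] q7 [-0.49  1.26] w 1.0
```

jog_arm:
  plan:
    - {"x": 0.014, "y": 0.036, "z": 0.15, "wx": 0, "wy": 0, "wz": -0.004}
    - {"x": 0.014, "y": 0.036, "z": 0.3, "wx": 0, "wy": 0, "wz": -0.004}
    - {"x": 0.014, "y": 0.036, "z": 0.45, "wx": 0, "wy": 0, "wz": -0.004}
    - {"x": 0.014, "y": 0.036, "z": 0.55, "wx": 0, "wy": 0, "wz": -0.004}
    - {"x": 0.014, "y": 0.036, "z": 0.61, "wx": 0, "wy": 0, "wz": -0.004}
    - {"x": 0.014, "y": 0.036, "z": 0.61, "wx": 0, "wy": 0, "wz": -0.004}
    - {"x": 0.014, "y": 0.036, "z": 0.61, "wx": 0, "wy": 0, "wz": -0.004}

```text
t: 3.35
eef_pos: [0.5619, 0.1618, 0.0095]
tool_rot: [0.001, -0.001, 1.0, -0.002]
contact_force: [0.3, 0.1, 1.8]
gripper_width: 0.999
```

jog_arm:
  plan:
    - {"x": 0, "y": 0, "z": 0, "wx": 0, "wy": 0, "wz": 0}
    - {"x": 0, "y": 0, "z": 0, "wx": 0, "wy": 0, "wz": 0}
    - {"x": 0, "y": 0, "z": 0, "wx": 0, "wy": 0, "wz": 0}
    - {"x": 0, "y": 0, "z": 0, "wx": 0, "wy": 0, "wz": 0}
    - {"x": 0, "y": 0, "z": 0, "wx": 0, "wy": 0, "wz": 0}
    - {"x": 0, "y": 0, "z": 0, "wx": 0, "wy": 0, "wz": 0}
    - {"x": 0, "y": 0, "z": 0, "wx": 0, "wy": 0, "wz": 0}
    - {"x": 0, "y": 0, "z": 0, "wx": 0, "wy": 0, "wz": 0}
  hand: -1
  grip_force: 50

```text
t: 4.02
eef_pos: [0.5629, 0.1622, 0.0113]
tool_rot: [0.002, -0.001, 1.0, -0.001]
contact_force: [-1.8, -0.4, 7.2]
gripper_width: 0.589
```

jog_arm:
  plan:
    - {"x": 0, "y": 0, "z": -0.15, "wx": 0, "wy": 0, "wz": 0}
    - {"x": 0, "y": 0, "z": -0.3, "wx": 0, "wy": 0, "wz": 0}
    - {"x": 0, "y": 0.1, "z": -0.4, "wx": 0, "wy": 0, "wz": 0}
    - {"x": 0.17, "y": 0.25, "z": -0.4, "wx": 0, "wy": 0, "wz": 0.009}
    - {"x": 0.17, "y": 0.45, "z": -0.4, "wx": 0, "wy": 0, "wz": 0.009}
    - {"x": 0.17, "y": 0.65, "z": -0.4, "wx": 0, "wy": 0, "wz": 0.009}
    - {"x": 0.17, "y": 0.8, "z": -0.4, "wx": 0, "wy": 0, "wz": 0.009}
    - {"x": 0.17, "y": 0.87, "z": -0.4, "wx": 0, "wy": 0, "wz": 0.009}
    - {"x": 0.17, "y": 0.87, "z": -0.4, "wx": 0, "wy": 0, "wz": 0.009}
    - {"x": 0.17, "y": 0.87, "z": -0.4, "wx": 0, "wy": 0, "wz": 0.009}

```text
t: 4.85
eef_pos: [0.5282, 0.3364, 0.0909]
tool_rot: [0.002, 0.013, 1.0, -0.001]
contact_force: [0.2, -0.3, -1.7]
gripper_width: 0.589
```

```bash
python3 -c "
from h import *
go((.5279,.3355,.017),np.pi/2-.03)
im=cams.read_camera('scene');cv2.imwrite('pics/s1.png',im[200:480,240:560,::-1])"
```

```text
shift [ 0.003 -0.004  0.369] turn [-0.001  0.001  0.001] t 4.85 pos [0.5282 0.3364 0.0909] q7 [-0.76  0.95] w 0.59
```

View pics/s1.png

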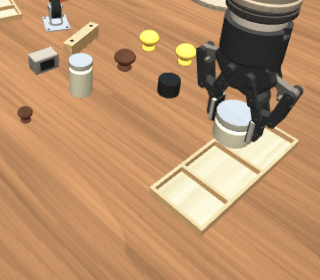

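jog_arm:
  plan:
    - {"x": 0.003, "y": -0.004, "z": 0.15, "wx": 0, "wy": 0, "wz": 0}
    - {"x": 0.003, "y": -0.004, "z": 0.28, "wx": 0, "wy": 0, "wz": 0}
    - {"x": 0.003, "y": -0.004, "z": 0.34, "wx": 0, "wy": 0, "wz": 0}
    - {"x": 0.003, "y": -0.004, "z": 0.365, "wx": 0, "wy": 0, "wz": 0}
    - {"x": 0.003, "y": -0.004, "z": 0.375, "wx": 0, "wy": 0, "wz": 0}
    - {"x": 0.003, "y": -0.004, "z": 0.375, "wx": 0, "wy": 0, "wz": 0}
    - {"x": 0.003, "y": -0.004, "z": 0.375, "wx": 0, "wy": 0, "wz": 0}

```text
t: 5.48
eef_pos: [0.5294, 0.334, 0.0171]
tool_rot: [0.003, 0.014, 1.0, -0.001]
contact_force: [0.8, 0.0, -0.1]
gripper_width: 0.589
```

jog_arm:
  plan:
    - {"x": 0, "y": 0, "z": 0, "wx": 0, "wy": 0, "wz": 0}
    - {"x": 0, "y": 0, "z": 0, "wx": 0, "wy": 0, "wz": 0}
    - {"x": 0, "y": 0, "z": 0, "wx": 0, "wy": 0, "wz": 0}
    - {"x": 0, "y": 0, "z": 0, "wx": 0, "wy": 0, "wz": 0}
    - {"x": 0, "y": 0, "z": 0, "wx": 0, "wy": 0, "wz": 0}
    - {"x": 0, "y": 0, "z": -0.1, "wx": 0, "wy": 0, "wz": 0}
    - {"x": 0, "y": 0, "z": -0.3, "wx": 0, "wy": 0, "wz": 0}
    - {"x": 0, "y": 0, "z": -0.5, "wx": 0, "wy": 0, "wz": 0}
    - {"x": 0, "y": 0, "z": -0.6, "wx": 0, "wy": 0, "wz": 0}
    - {"x": 0, "y": 0, "z": -0.6, "wx": 0, "wy": 0, "wz": 0}
  hand: 1

```text
t: 6.32
eef_pos: [0.5317, 0.3362, 0.1429]
tool_rot: [0.006, 0.015, 1.0, 0.002]
contact_force: [-0.8, 0.3, -0.3]
gripper_width: 1.001
```

```bash
python3 -c "
from h import *
go((.4415,.0555,.13),np.pi/2)"
```

```text
shift [ 0.411 -1.416  0.053] turn [ 0.001  0.004 -0.009] t 6.32 pos [0.5317 0.3362 0.1429] q7 [-0.77  0.95] w 1.0
```

jog_arm:
  plan:
    - {"x": 0.2, "y": -0.75, "z": 0, "wx": 0, "wy": 0.004, "wz": -0.009}
    - {"x": 0.2, "y": -0.75, "z": 0, "wx": 0, "wy": 0.004, "wz": -0.009}
    - {"x": 0.2, "y": -0.75, "z": 0, "wx": 0, "wy": 0.004, "wz": -0.009}
    - {"x": 0.2, "y": -0.75, "z": 0, "wx": 0, "wy": 0.004, "wz": -0.009}
    - {"x": 0.2, "y": -0.75, "z": 0, "wx": 0, "wy": 0.004, "wz": -0.009}

```text
t: 6.73
eef_pos: [0.4854, 0.18, 0.1411]
tool_rot: [-0.001, 0.004, 1.0, 0.0]
contact_force: [-0.1, -0.4, -1.4]
gripper_width: 1.002
```

jog_arm:
  plan:
    - {"x": 0.21, "y": -0.66, "z": 0.05, "wx": 0, "wy": 0, "wz": 0}
    - {"x": 0.21, "y": -0.66, "z": 0.05, "wx": 0, "wy": 0, "wz": 0}
    - {"x": 0.21, "y": -0.66, "z": 0.05, "wx": 0, "wy": 0, "wz": 0}
    - {"x": 0.21, "y": -0.66, "z": 0.05, "wx": 0, "wy": 0, "wz": 0}
    - {"x": 0.21, "y": -0.66, "z": 0.05, "wx": 0, "wy": 0, "wz": 0}
    - {"x": 0.21, "y": -0.66, "z": 0.05, "wx": 0, "wy": 0, "wz": 0}

```text
t: 7.23
eef_pos: [0.442, 0.0476, 0.1309]
tool_rot: [-0.001, 0.006, 1.0, 0.0]
contact_force: [0.2, 1.4, -0.2]
gripper_width: 0.999
```

```bash
python3 -c "
from h import *
go((.4415,.0555,.008),np.pi/2)"
```

```text
shift [0.001 0.039 0.615] turn [ 0.    -0.001 -0.004] t 7.23 pos [0.442  0.0476 0.1309] q7 [-0.42  1.39] w 1.0
```

jog_arm:
  plan:
    - {"x": 0.001, "y": 0.039, "z": 0.15, "wx": 0, "wy": 0, "wz": -0.004}
    - {"x": 0.001, "y": 0.039, "z": 0.3, "wx": 0, "wy": 0, "wz": -0.004}
    - {"x": 0.001, "y": 0.039, "z": 0.45, "wx": 0, "wy": 0, "wz": -0.004}
    - {"x": 0.001, "y": 0.039, "z": 0.55, "wx": 0, "wy": 0, "wz": -0.004}
    - {"x": 0.001, "y": 0.039, "z": 0.61, "wx": 0, "wy": 0, "wz": -0.004}
    - {"x": 0.001, "y": 0.039, "z": 0.61, "wx": 0, "wy": 0, "wz": -0.004}
    - {"x": 0.001, "y": 0.039, "z": 0.61, "wx": 0, "wy": 0, "wz": -0.004}

```text
t: 7.82
eef_pos: [0.4416, 0.0568, 0.0084]
tool_rot: [-0.002, -0.002, 1.0, 0.0]
contact_force: [0.5, 0.1, 0.0]
gripper_width: 1.002
```

jog_arm:
  plan:
    - {"x": 0, "y": 0, "z": 0, "wx": 0, "wy": 0, "wz": 0}
    - {"x": 0, "y": 0, "z": 0, "wx": 0, "wy": 0, "wz": 0}
    - {"x": 0, "y": 0, "z": 0, "wx": 0, "wy": 0, "wz": 0}
    - {"x": 0, "y": 0, "z": 0, "wx": 0, "wy": 0, "wz": 0}
    - {"x": 0, "y": 0, "z": 0, "wx": 0, "wy": 0, "wz": 0}
    - {"x": 0, "y": 0, "z": 0, "wx": 0, "wy": 0, "wz": 0}
    - {"x": 0, "y": 0, "z": 0, "wx": 0, "wy": 0, "wz": 0}
    - {"x": 0, "y": 0, "z": 0, "wx": 0, "wy": 0, "wz": 0}
  hand: -1
  grip_force: 40

```text
t: 8.48
eef_pos: [0.4424, 0.0571, 0.0096]
tool_rot: [-0.001, -0.002, 1.0, 0.001]
contact_force: [-1.4, -0.1, 11.0]
gripper_width: 0.454
```

jog_arm:
  plan:
    - {"x": 0, "y": 0, "z": -0.15, "wx": 0, "wy": 0, "wz": 0}
    - {"x": 0, "y": 0, "z": -0.3, "wx": 0, "wy": 0, "wz": 0}
    - {"x": 0, "y": 0, "z": -0.45, "wx": 0, "wy": 0, "wz": 0}
    - {"x": 0, "y": 0, "z": -0.5, "wx": 0, "wy": 0, "wz": 0}
    - {"x": 0, "y": 0, "z": -0.5, "wx": 0, "wy": 0, "wz": 0}

```text
t: 8.9
eef_pos: [0.4447, 0.0574, 0.1125]
tool_rot: [0.002, -0.001, 1.0, 0.002]
contact_force: [0.2, -0.8, -1.2]
gripper_width: 0.459
```

```bash
python3 -c "
from h import *
go((.5989,.3334,.10),np.pi/2-.03)
im=cams.read_camera('scene');cv2.imwrite('pics/s2.png',im[200:480,240:560,::-1])"
```

```text
shift [-0.775  1.377  0.07 ] turn [0.001 0.001 0.01 ] t 8.9 pos [0.4447 0.0574 0.1125] q7 [-0.44  1.4 ] w 0.46
```

View pics/s2.png

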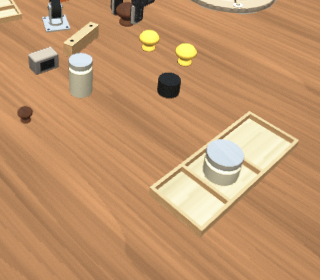

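The squat jar stands in the middle compartment and the knob is held.

jog_arm:
  plan:
    - {"x": -0.38, "y": 0.69, "z": 0, "wx": 0, "wy": 0, "wz": 0.01}
    - {"x": -0.38, "y": 0.69, "z": 0, "wx": 0, "wy": 0, "wz": 0.01}
    - {"x": -0.38, "y": 0.69, "z": 0, "wx": 0, "wy": 0, "wz": 0.01}
    - {"x": -0.38, "y": 0.69, "z": 0, "wx": 0, "wy": 0, "wz": 0.01}
    - {"x": -0.38, "y": 0.69, "z": 0, "wx": 0, "wy": 0, "wz": 0.01}

```text
t: 9.37
eef_pos: [0.5209, 0.2035, 0.1101]
tool_rot: [0.001, 0.01, 1.0, 0.003]
contact_force: [-0.4, 1.4, -0.1]
gripper_width: 0.454
```

jog_arm:
  plan:
    - {"x": -0.38, "y": 0.67, "z": 0.06, "wx": 0, "wy": 0, "wz": 0}
    - {"x": -0.38, "y": 0.67, "z": 0.06, "wx": 0, "wy": 0, "wz": 0}
    - {"x": -0.38, "y": 0.67, "z": 0.06, "wx": 0, "wy": 0, "wz": 0}
    - {"x": -0.38, "y": 0.67, "z": 0.06, "wx": 0, "wy": 0, "wz": 0}
    - {"x": -0.38, "y": 0.67, "z": 0.06, "wx": 0, "wy": 0, "wz": 0}
    - {"x": -0.38, "y": 0.67, "z": 0.06, "wx": 0, "wy": 0, "wz": 0}
    - {"x": -0.38, "y": 0.67, "z": 0.06, "wx": 0, "wy": 0, "wz": 0}

```text
t: 9.95
eef_pos: [0.5986, 0.3346, 0.097]
tool_rot: [0.0, 0.01, 1.0, 0.002]
contact_force: [-0.2, -0.2, -0.6]
gripper_width: 0.455
```

```bash
python3 -c "
from h import *
go((.5989,.3334,.0145),np.pi/2-.03)"
```

```text
shift [-0.001 -0.007  0.413] turn [ 0.001 -0.     0.003] t 9.95 pos [0.5986 0.3346 0.097 ] q7 [-0.71  1.05] w 0.45
```

jog_arm:
  plan:
    - {"x": -0.001, "y": -0.007, "z": 0.18, "wx": 0, "wy": 0, "wz": 0.003}
    - {"x": -0.001, "y": -0.007, "z": 0.3, "wx": 0, "wy": 0, "wz": 0.003}
    - {"x": -0.001, "y": -0.007, "z": 0.37, "wx": 0, "wy": 0, "wz": 0.003}
    - {"x": -0.001, "y": -0.007, "z": 0.4, "wx": 0, "wy": 0, "wz": 0.003}
    - {"x": -0.001, "y": -0.007, "z": 0.413, "wx": 0, "wy": 0, "wz": 0.003}
    - {"x": -0.001, "y": -0.007, "z": 0.413, "wx": 0, "wy": 0, "wz": 0.003}
    - {"x": -0.001, "y": -0.007, "z": 0.413, "wx": 0, "wy": 0, "wz": 0.003}

```text
t: 10.53
eef_pos: [0.5999, 0.3339, 0.0158]
tool_rot: [0.001, 0.015, 1.0, 0.003]
contact_force: [-0.4, -0.1, -0.5]
gripper_width: 0.457
```

jog_arm:
  plan:
    - {"x": 0, "y": 0, "z": 0, "wx": 0, "wy": 0, "wz": 0}
    - {"x": 0, "y": 0, "z": 0, "wx": 0, "wy": 0, "wz": 0}
    - {"x": 0, "y": 0, "z": 0, "wx": 0, "wy": 0, "wz": 0}
    - {"x": 0, "y": 0, "z": 0, "wx": 0, "wy": 0, "wz": 0}
    - {"x": 0, "y": 0, "z": 0, "wx": 0, "wy": 0, "wz": 0}
    - {"x": 0, "y": 0, "z": -0.1, "wx": 0, "wy": 0, "wz": 0}
    - {"x": 0, "y": 0, "z": -0.3, "wx": 0, "wy": 0, "wz": 0}
    - {"x": 0, "y": 0, "z": -0.5, "wx": 0, "wy": 0, "wz": 0}
    - {"x": 0, "y": 0, "z": -0.65, "wx": 0, "wy": 0, "wz": 0}
    - {"x": 0, "y": 0, "z": -0.65, "wx": 0, "wy": 0, "wz": 0}
  hand: 1

```text
t: 11.37
eef_pos: [0.6036, 0.3351, 0.1537]
tool_rot: [0.006, 0.015, 1.0, 0.006]
contact_force: [0.5, 0.8, 0.3]
gripper_width: 0.999
```

```bash
python3 -c "
from h import *
go((.552,.053,.16),np.pi/2)"
```

```text
shift [ 0.214 -1.417 -0.051] turn [ 0.004  0.004 -0.01 ] t 11.37 pos [0.6036 0.3351 0.1537] q7 [-0.72  1.04] w 1.0
```

jog_arm:
  plan:
    - {"x": 0.1, "y": -0.75, "z": -0.03, "wx": 0.004, "wy": 0.004, "wz": -0.01}
    - {"x": 0.1, "y": -0.75, "z": -0.03, "wx": 0.004, "wy": 0.004, "wz": -0.01}
    - {"x": 0.1, "y": -0.75, "z": -0.03, "wx": 0.004, "wy": 0.004, "wz": -0.01}
    - {"x": 0.1, "y": -0.75, "z": -0.03, "wx": 0.004, "wy": 0.004, "wz": -0.01}
    - {"x": 0.1, "y": -0.75, "z": -0.03, "wx": 0.004, "wy": 0.004, "wz": -0.01}

```text
t: 11.78
eef_pos: [0.5791, 0.1775, 0.1582]
tool_rot: [-0.0, 0.004, 1.0, -0.002]
contact_force: [-0.1, -0.4, -0.2]
gripper_width: 0.996
```

jog_arm:
  plan:
    - {"x": 0.11, "y": -0.66, "z": 0, "wx": 0, "wy": 0, "wz": 0}
    - {"x": 0.11, "y": -0.66, "z": 0, "wx": 0, "wy": 0, "wz": 0}
    - {"x": 0.11, "y": -0.66, "z": 0, "wx": 0, "wy": 0, "wz": 0}
    - {"x": 0.11, "y": -0.66, "z": 0, "wx": 0, "wy": 0, "wz": 0}
    - {"x": 0.11, "y": -0.66, "z": 0, "wx": 0, "wy": 0, "wz": 0}
    - {"x": 0.11, "y": -0.66, "z": 0, "wx": 0, "wy": 0, "wz": 0}

```text
t: 12.28
eef_pos: [0.556, 0.0451, 0.1588]
tool_rot: [0.0, 0.005, 1.0, -0.002]
contact_force: [0.4, 1.4, 0.1]
gripper_width: 1.003
```

```bash
python3 -c "
from h import *
go((.552,.053,.026),np.pi/2)"
```

```text
shift [0.021 0.042 0.664] turn [-0.001  0.    -0.003] t 12.28 pos [0.556  0.0451 0.1588] q7 [-0.37  1.46] w 1.0
```

jog_arm:
  plan:
    - {"x": 0.021, "y": 0.042, "z": 0.1, "wx": 0, "wy": 0, "wz": -0.003}
    - {"x": 0.021, "y": 0.042, "z": 0.25, "wx": 0, "wy": 0, "wz": -0.003}
    - {"x": 0.021, "y": 0.042, "z": 0.4, "wx": 0, "wy": 0, "wz": -0.003}
    - {"x": 0.021, "y": 0.042, "z": 0.55, "wx": 0, "wy": 0, "wz": -0.003}
    - {"x": 0.021, "y": 0.042, "z": 0.64, "wx": 0, "wy": 0, "wz": -0.003}
    - {"x": 0.021, "y": 0.042, "z": 0.664, "wx": 0, "wy": 0, "wz": -0.003}
    - {"x": 0.021, "y": 0.042, "z": 0.664, "wx": 0, "wy": 0, "wz": -0.003}
    - {"x": 0.021, "y": 0.042, "z": 0.664, "wx": 0, "wy": 0, "wz": -0.003}

```text
t: 12.95
eef_pos: [0.5527, 0.0544, 0.0265]
tool_rot: [0.001, -0.0, 1.0, -0.002]
contact_force: [0.1, 0.5, 0.4]
gripper_width: 0.999
```

jog_arm:
  plan:
    - {"x": 0, "y": 0, "z": 0, "wx": 0, "wy": 0, "wz": 0}
    - {"x": 0, "y": 0, "z": 0, "wx": 0, "wy": 0, "wz": 0}
    - {"x": 0, "y": 0, "z": 0, "wx": 0, "wy": 0, "wz": 0}
    - {"x": 0, "y": 0, "z": 0, "wx": 0, "wy": 0, "wz": 0}
    - {"x": 0, "y": 0, "z": 0, "wx": 0, "wy": 0, "wz": 0}
    - {"x": 0, "y": 0, "z": 0, "wx": 0, "wy": 0, "wz": 0}
    - {"x": 0, "y": 0, "z": 0, "wx": 0, "wy": 0, "wz": 0}
    - {"x": 0, "y": 0, "z": 0, "wx": 0, "wy": 0, "wz": 0}
  hand: -1
  grip_force: 50

```text
t: 13.62
eef_pos: [0.5535, 0.0544, 0.0277]
tool_rot: [0.001, 0.0, 1.0, -0.001]
contact_force: [-1.6, -0.5, 6.8]
gripper_width: 0.475
```

jog_arm:
  plan:
    - {"x": 0, "y": 0, "z": -0.15, "wx": 0, "wy": 0, "wz": 0}
    - {"x": 0, "y": 0, "z": -0.3, "wx": 0, "wy": 0, "wz": 0}
    - {"x": 0, "y": 0, "z": -0.45, "wx": 0, "wy": 0, "wz": 0}
    - {"x": 0, "y": 0, "z": -0.55, "wx": 0, "wy": 0, "wz": 0}
    - {"x": 0, "y": 0, "z": -0.55, "wx": 0, "wy": 0, "wz": 0}

```text
t: 14.03
eef_pos: [0.5559, 0.0549, 0.1424]
tool_rot: [0.005, 0.0, 1.0, -0.0]
contact_force: [1.8, 0.4, -1.6]
gripper_width: 0.482
```

```bash
python3 -c "
from h import *
go((.49,-.3375,.13),np.pi/2)"
```

```text
shift [ 0.329 -1.962  0.06 ] turn [-0.     0.003 -0.   ] t 14.03 pos [0.5559 0.0549 0.1424] q7 [-0.38  1.46] w 0.48
```

jog_arm:
  plan:
    - {"x": 0.16, "y": -0.98, "z": 0, "wx": 0, "wy": 0.003, "wz": 0}
    - {"x": 0.16, "y": -0.98, "z": 0, "wx": 0, "wy": 0.003, "wz": 0}
    - {"x": 0.16, "y": -0.98, "z": 0, "wx": 0, "wy": 0.003, "wz": 0}
    - {"x": 0.16, "y": -0.98, "z": 0, "wx": 0, "wy": 0.003, "wz": 0}
    - {"x": 0.16, "y": -0.98, "z": 0, "wx": 0, "wy": 0.003, "wz": 0}
    - {"x": 0.16, "y": -0.98, "z": 0, "wx": 0, "wy": 0.003, "wz": 0}

```text
t: 14.53
eef_pos: [0.521, -0.1497, 0.1419]
tool_rot: [-0.0, 0.006, 1.0, -0.002]
contact_force: [-0.4, -0.2, -2.3]
gripper_width: 0.476
```

jog_arm:
  plan:
    - {"x": 0.16, "y": -0.95, "z": 0, "wx": 0, "wy": 0, "wz": 0}
    - {"x": 0.16, "y": -0.95, "z": 0, "wx": 0, "wy": 0, "wz": 0}
    - {"x": 0.16, "y": -0.95, "z": 0, "wx": 0, "wy": 0, "wz": 0}
    - {"x": 0.16, "y": -0.95, "z": 0, "wx": 0, "wy": 0, "wz": 0}
    - {"x": 0.16, "y": -0.95, "z": 0, "wx": 0, "wy": 0, "wz": 0}
    - {"x": 0.16, "y": -0.95, "z": 0, "wx": 0, "wy": 0, "wz": 0}
    - {"x": 0.16, "y": -0.95, "z": 0, "wx": 0, "wy": 0, "wz": 0}

```text
t: 15.12
eef_pos: [0.485, -0.3416, 0.142]
tool_rot: [-0.001, 0.008, 1.0, -0.003]
contact_force: [0.3, 0.0, -2.1]
gripper_width: 0.48
```

```bash
python3 -c "
from h import *
go((.49,-.3375,.032),np.pi/2)
im=cams.read_camera('scene');cv2.imwrite('pics/s3.png',im[80:420,120:560,::-1])"
```

```text
shift [-0.025  0.024  0.55 ] turn [-0.002 -0.001 -0.005] t 15.12 pos [ 0.485  -0.3416  0.142 ] q7 [0.27 2.22] w 0.48
```

View pics/s3.png

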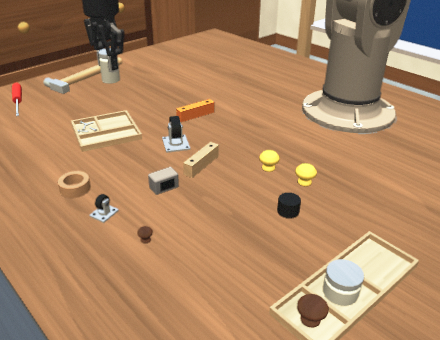

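The knob and squat jar are in place, and the tall jar is held upright above the shelf tray.

jog_arm:
  plan:
    - {"x": -0.025, "y": 0.024, "z": 0.1, "wx": -0.002, "wy": 0, "wz": -0.005}
    - {"x": -0.025, "y": 0.024, "z": 0.25, "wx": -0.002, "wy": 0, "wz": -0.005}
    - {"x": -0.025, "y": 0.024, "z": 0.4, "wx": -0.002, "wy": 0, "wz": -0.005}
    - {"x": -0.025, "y": 0.024, "z": 0.5, "wx": -0.002, "wy": 0, "wz": -0.005}
    - {"x": -0.025, "y": 0.024, "z": 0.535, "wx": -0.002, "wy": 0, "wz": -0.005}
    - {"x": -0.025, "y": 0.024, "z": 0.55, "wx": -0.002, "wy": 0, "wz": -0.005}
    - {"x": -0.025, "y": 0.024, "z": 0.55, "wx": -0.002, "wy": 0, "wz": -0.005}
    - {"x": -0.025, "y": 0.024, "z": 0.55, "wx": -0.002, "wy": 0, "wz": -0.005}

```text
t: 15.83
eef_pos: [0.492, -0.3333, 0.0325]
tool_rot: [-0.0, -0.002, 1.0, 0.002]
contact_force: [0.2, -0.3, -1.7]
gripper_width: 0.481
```

jog_arm:
  plan:
    - {"x": 0, "y": 0, "z": 0, "wx": 0, "wy": 0, "wz": 0}
    - {"x": 0, "y": 0, "z": 0, "wx": 0, "wy": 0, "wz": 0}
    - {"x": 0, "y": 0, "z": 0, "wx": 0, "wy": 0, "wz": 0}
    - {"x": 0, "y": 0, "z": 0, "wx": 0, "wy": 0, "wz": 0}
    - {"x": 0, "y": 0, "z": 0, "wx": 0, "wy": 0, "wz": 0}
    - {"x": 0, "y": 0, "z": -0.1, "wx": 0, "wy": 0, "wz": 0}
    - {"x": 0, "y": 0, "z": -0.3, "wx": 0, "wy": 0, "wz": 0}
    - {"x": 0, "y": 0, "z": -0.5, "wx": 0, "wy": 0, "wz": 0}
    - {"x": 0, "y": 0, "z": -0.65, "wx": 0, "wy": 0, "wz": 0}
    - {"x": 0, "y": 0, "z": -0.65, "wx": 0, "wy": 0, "wz": 0}
  hand: 1

```text
t: 16.67
eef_pos: [0.4953, -0.3364, 0.1692]
tool_rot: [0.005, -0.002, 1.0, -0.001]
contact_force: [-0.1, -0.2, -0.6]
gripper_width: 1.003
```

```bash
python3 -c "
from h import *
go((.450,-.060,.14),np.pi/2+.25)"
```

```text
shift [0.223 1.383 0.141] turn [-0.001  0.003 -0.078] t 16.67 pos [ 0.4953 -0.3364  0.1692] q7 [0.25 2.22] w 1.0
```

jog_arm:
  plan:
    - {"x": 0.1, "y": 0.7, "z": 0.1, "wx": 0, "wy": 0.003, "wz": 0}
    - {"x": 0.1, "y": 0.7, "z": 0.1, "wx": 0, "wy": 0.003, "wz": 0}
    - {"x": 0.1, "y": 0.7, "z": 0.1, "wx": 0, "wy": 0.003, "wz": 0}
    - {"x": 0.1, "y": 0.7, "z": 0.1, "wx": 0, "wy": 0.003, "wz": 0}
    - {"x": 0.1, "y": 0.7, "z": 0.1, "wx": 0, "wy": 0.003, "wz": 0}
  hand: 0.4

```text
t: 17.08
eef_pos: [0.4744, -0.1917, 0.148]
tool_rot: [-0.001, -0.005, 1.0, 0.0]
contact_force: [-0.5, -0.5, -0.3]
gripper_width: 0.7
```

jog_arm:
  plan:
    - {"x": 0.11, "y": 0.68, "z": 0.04, "wx": 0, "wy": 0, "wz": -0.08}
    - {"x": 0.11, "y": 0.68, "z": 0.04, "wx": 0, "wy": 0, "wz": -0.08}
    - {"x": 0.11, "y": 0.68, "z": 0.04, "wx": 0, "wy": 0, "wz": -0.08}
    - {"x": 0.11, "y": 0.68, "z": 0.04, "wx": 0, "wy": 0, "wz": -0.08}
    - {"x": 0.11, "y": 0.68, "z": 0.04, "wx": 0, "wy": 0, "wz": -0.08}
    - {"x": 0.11, "y": 0.68, "z": 0.04, "wx": 0, "wy": 0, "wz": -0.08}

```text
t: 17.58
eef_pos: [0.4516, -0.0561, 0.1403]
tool_rot: [-0.0, -0.131, 0.991, 0.0]
contact_force: [-0.1, -0.7, 0.8]
gripper_width: 0.7
```

```bash
python3 -c "
from h import *
go((.450,-.060,.011),np.pi/2+.25)"
```

```text
shift [ 0.012 -0.017  0.646] turn [ 0.    -0.     0.004] t 17.58 pos [ 0.4516 -0.0561  0.1403] q7 [-0.16  1.88] w 0.7
```

jog_arm:
  plan:
    - {"x": 0.012, "y": -0.017, "z": 0.15, "wx": 0, "wy": 0, "wz": 0.004}
    - {"x": 0.012, "y": -0.017, "z": 0.3, "wx": 0, "wy": 0, "wz": 0.004}
    - {"x": 0.012, "y": -0.017, "z": 0.45, "wx": 0, "wy": 0, "wz": 0.004}
    - {"x": 0.012, "y": -0.017, "z": 0.57, "wx": 0, "wy": 0, "wz": 0.004}
    - {"x": 0.012, "y": -0.017, "z": 0.63, "wx": 0, "wy": 0, "wz": 0.004}
    - {"x": 0.012, "y": -0.017, "z": 0.643, "wx": 0, "wy": 0, "wz": 0.004}
    - {"x": 0.012, "y": -0.017, "z": 0.643, "wx": 0, "wy": 0, "wz": 0.004}
    - {"x": 0.012, "y": -0.017, "z": 0.643, "wx": 0, "wy": 0, "wz": 0.004}

```text
t: 18.25
eef_pos: [0.4508, -0.0614, 0.0122]
tool_rot: [0.0, -0.123, 0.992, -0.0]
contact_force: [-0.9, -0.4, 0.2]
gripper_width: 0.702
```

jog_arm:
  plan:
    - {"x": 0, "y": 0, "z": 0, "wx": 0, "wy": 0, "wz": 0}
    - {"x": 0, "y": 0, "z": 0, "wx": 0, "wy": 0, "wz": 0}
    - {"x": 0, "y": 0, "z": 0, "wx": 0, "wy": 0, "wz": 0}
    - {"x": 0, "y": 0, "z": 0, "wx": 0, "wy": 0, "wz": 0}
    - {"x": 0, "y": 0, "z": 0, "wx": 0, "wy": 0, "wz": 0}
    - {"x": 0, "y": 0, "z": 0, "wx": 0, "wy": 0, "wz": 0}
    - {"x": 0, "y": 0, "z": 0, "wx": 0, "wy": 0, "wz": 0}
    - {"x": 0, "y": 0, "z": 0, "wx": 0, "wy": 0, "wz": 0}
    - {"x": 0, "y": 0, "z": 0, "wx": 0, "wy": 0, "wz": 0}
  hand: -1
  grip_force: 50

```text
t: 19.0
eef_pos: [0.4516, -0.0615, 0.0132]
tool_rot: [0.001, -0.123, 0.992, -0.0]
contact_force: [-1.4, -0.5, 7.8]
gripper_width: 0.242
```

jog_arm:
  plan:
    - {"x": 0, "y": 0, "z": -0.15, "wx": 0, "wy": 0, "wz": 0}
    - {"x": 0, "y": 0, "z": -0.3, "wx": 0, "wy": 0, "wz": 0}
    - {"x": 0, "y": 0, "z": -0.45, "wx": 0, "wy": 0, "wz": 0}
    - {"x": 0, "y": 0, "z": -0.55, "wx": 0, "wy": 0, "wz": 0}
    - {"x": 0, "y": 0, "z": -0.55, "wx": 0, "wy": 0, "wz": 0}

```text
t: 19.42
eef_pos: [0.4541, -0.0615, 0.1273]
tool_rot: [0.005, -0.123, 0.992, -0.001]
contact_force: [1.7, 0.0, -0.5]
gripper_width: 0.244
```

```bash
python3 -c "
from h import *
go((.537,-.2845,.12),np.pi/2-.318)
im=cams.read_camera('top');cv2.imwrite('pics/t3.png',im[100:400,80:580,::-1])
im=cams.read_camera('scene');cv2.imwrite('pics/s4.png',cv2.resize(im[100:300,160:460,::-1],None,fx=2,fy=2))"
```

```text
shift [-0.129 -1.182  0.041] turn [0.    0.003 0.18 ] t 19.42 pos [ 0.4541 -0.0615  0.1273] q7 [-0.16  1.89] w 0.24
```

View pics/s4.png

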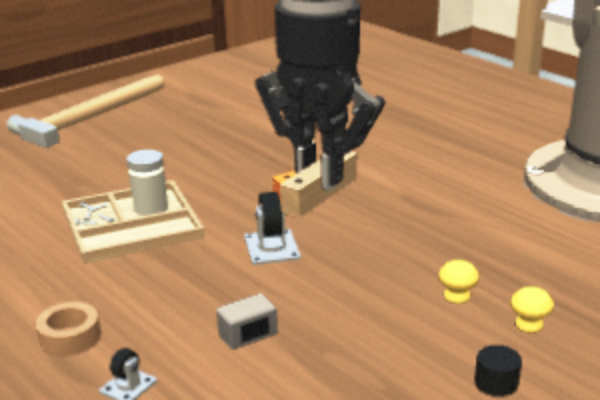

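The tall jar is in the square compartment and the batten is held level.

jog_arm:
  plan:
    - {"x": -0.1, "y": -0.95, "z": 0, "wx": 0, "wy": 0.003, "wz": 0}
    - {"x": -0.1, "y": -0.95, "z": 0, "wx": 0, "wy": 0.003, "wz": 0}
    - {"x": -0.1, "y": -0.95, "z": 0, "wx": 0, "wy": 0.003, "wz": 0}
    - {"x": -0.1, "y": -0.95, "z": 0, "wx": 0, "wy": 0.003, "wz": 0}
    - {"x": -0.1, "y": -0.95, "z": 0, "wx": 0, "wy": 0.003, "wz": 0}
    - {"x": -0.1, "y": -0.95, "z": 0, "wx": 0, "wy": 0.003, "wz": 0}

```text
t: 20.02
eef_pos: [0.5177, -0.247, 0.123]
tool_rot: [-0.003, -0.12, 0.993, -0.003]
contact_force: [0.6, -0.0, 0.0]
gripper_width: 0.245
```

jog_arm:
  plan:
    - {"x": -0.03, "y": -0.22, "z": 0, "wx": 0, "wy": 0, "wz": 0.18}
    - {"x": -0.03, "y": -0.22, "z": 0, "wx": 0, "wy": 0, "wz": 0.18}
    - {"x": -0.03, "y": -0.22, "z": 0, "wx": 0, "wy": 0, "wz": 0.18}
    - {"x": -0.03, "y": -0.22, "z": 0, "wx": 0, "wy": 0, "wz": 0.18}
    - {"x": -0.03, "y": -0.22, "z": 0, "wx": 0, "wy": 0, "wz": 0.18}
    - {"x": -0.03, "y": -0.22, "z": 0, "wx": 0, "wy": 0, "wz": 0.18}
    - {"x": -0.03, "y": -0.22, "z": 0, "wx": 0, "wy": 0, "wz": 0.18}

```text
t: 20.6
eef_pos: [0.5333, -0.2873, 0.1216]
tool_rot: [-0.003, 0.16, 0.987, -0.003]
contact_force: [0.9, 0.6, 0.7]
gripper_width: 0.242
```

```bash
python3 -c "
from h import *
go((.537,-.2845,.0175),np.pi/2-.318)"
```

```text
shift [-0.016  0.023  0.52 ] turn [-0.002 -0.002 -0.001] t 20.6 pos [ 0.5333 -0.2873  0.1216] q7 [0.1  1.85] w 0.24
```

jog_arm:
  plan:
    - {"x": -0.016, "y": 0.023, "z": 0.12, "wx": -0.002, "wy": -0.002, "wz": 0}
    - {"x": -0.016, "y": 0.023, "z": 0.25, "wx": -0.002, "wy": -0.002, "wz": 0}
    - {"x": -0.016, "y": 0.023, "z": 0.38, "wx": -0.002, "wy": -0.002, "wz": 0}
    - {"x": -0.016, "y": 0.023, "z": 0.46, "wx": -0.002, "wy": -0.002, "wz": 0}
    - {"x": -0.016, "y": 0.023, "z": 0.5, "wx": -0.002, "wy": -0.002, "wz": 0}
    - {"x": -0.016, "y": 0.023, "z": 0.52, "wx": -0.002, "wy": -0.002, "wz": 0}
    - {"x": -0.016, "y": 0.023, "z": 0.52, "wx": -0.002, "wy": -0.002, "wz": 0}
    - {"x": -0.016, "y": 0.023, "z": 0.52, "wx": -0.002, "wy": -0.002, "wz": 0}

```text
t: 21.27
eef_pos: [0.5372, -0.2846, 0.0181]
tool_rot: [0.001, 0.159, 0.987, -0.001]
contact_force: [0.2, -0.1, 0.3]
gripper_width: 0.243
```

jog_arm:
  plan:
    - {"x": 0, "y": 0, "z": 0, "wx": 0, "wy": 0, "wz": 0}
    - {"x": 0, "y": 0, "z": 0, "wx": 0, "wy": 0, "wz": 0}
    - {"x": 0, "y": 0, "z": 0, "wx": 0, "wy": 0, "wz": 0}
    - {"x": 0, "y": 0, "z": 0, "wx": 0, "wy": 0, "wz": 0}
    - {"x": 0, "y": 0, "z": 0, "wx": 0, "wy": 0, "wz": 0}
    - {"x": 0, "y": 0, "z": -0.1, "wx": 0, "wy": 0, "wz": 0}
    - {"x": 0, "y": 0, "z": -0.3, "wx": 0, "wy": 0, "wz": 0}
    - {"x": 0, "y": 0, "z": -0.5, "wx": 0, "wy": 0, "wz": 0}
    - {"x": 0, "y": 0, "z": -0.65, "wx": 0, "wy": 0, "wz": 0}
    - {"x": 0, "y": 0, "z": -0.65, "wx": 0, "wy": 0, "wz": 0}
  hand: -0.2

```text
t: 22.1
eef_pos: [0.5406, -0.2868, 0.1549]
tool_rot: [0.006, 0.16, 0.987, -0.002]
contact_force: [0.6, -0.7, 0.4]
gripper_width: 0.4
```

```bash
python3 -c "
from h import *
go((.4358,-.166,.15),-.50)"
```

```text
shift [0.688 0.408 0.015] turn [-0.003  0.003 -0.443] t 22.1 pos [ 0.5406 -0.2868  0.1549] q7 [0.09 1.84] w 0.4
```

jog_arm:
  plan:
    - {"x": 0.688, "y": 0.408, "z": 0, "wx": 0, "wy": 0, "wz": 0.557}
    - {"x": 0.688, "y": 0.408, "z": 0, "wx": 0, "wy": 0, "wz": 0.557}
    - {"x": 0.688, "y": 0.408, "z": 0, "wx": 0, "wy": 0, "wz": 0.557}
    - {"x": 0.688, "y": 0.408, "z": 0, "wx": 0, "wy": 0, "wz": 0.557}
    - {"x": 0.688, "y": 0.408, "z": 0, "wx": 0, "wy": 0, "wz": 0.557}
    - {"x": 0.688, "y": 0.408, "z": 0, "wx": 0, "wy": 0, "wz": 0.557}
    - {"x": 0.688, "y": 0.408, "z": 0, "wx": 0, "wy": 0, "wz": 0.557}
    - {"x": 0.688, "y": 0.408, "z": 0, "wx": 0, "wy": 0, "wz": 0.557}
    - {"x": 0.688, "y": 0.408, "z": 0, "wx": 0, "wy": 0, "wz": 0.557}
    - {"x": 0.688, "y": 0.408, "z": 0, "wx": 0, "wy": 0, "wz": 0.557}
    - {"x": 0.688, "y": 0.408, "z": 0, "wx": 0, "wy": 0, "wz": 0.557}
    - {"x": 0.688, "y": 0.408, "z": 0, "wx": 0, "wy": 0, "wz": 0.557}
  hand: 0.4

```text
t: 23.1
eef_pos: [0.4357, -0.1659, 0.153]
tool_rot: [0.005, 0.791, 0.611, 0.003]
contact_force: [-0.1, -0.3, -0.6]
gripper_width: 0.7
```

```bash
python3 -c "
from h import *
go((.4358,-.166,.15),-.50)"
```

```text
shift [-0.     0.     0.015] turn [ 0.004 -0.     0.078] t 23.1 pos [ 0.4357 -0.1659  0.153 ] q7 [-0.41  0.27] w 0.7
```

jog_arm:
  plan:
    - {"x": 0, "y": 0, "z": 0, "wx": 0.004, "wy": 0, "wz": 0.078}
    - {"x": 0, "y": 0, "z": 0, "wx": 0.004, "wy": 0, "wz": 0.078}
    - {"x": 0, "y": 0, "z": 0, "wx": 0.004, "wy": 0, "wz": 0.078}
    - {"x": 0, "y": 0, "z": 0.12, "wx": 0.004, "wy": 0, "wz": 0.078}
    - {"x": 0, "y": 0, "z": 0.25, "wx": 0.004, "wy": 0, "wz": 0.078}
    - {"x": 0, "y": 0, "z": 0.4, "wx": 0.004, "wy": 0, "wz": 0.078}
    - {"x": 0, "y": 0, "z": 0.52, "wx": 0.004, "wy": 0, "wz": 0.078}
    - {"x": 0, "y": 0, "z": 0.62, "wx": 0.004, "wy": 0, "wz": 0.078}
    - {"x": 0, "y": 0, "z": 0.67, "wx": 0.004, "wy": 0, "wz": 0.078}
    - {"x": 0, "y": 0, "z": 0.67, "wx": 0.004, "wy": 0, "wz": 0.078}
    - {"x": 0, "y": 0, "z": 0.67, "wx": 0.004, "wy": 0, "wz": 0.078}

```text
t: 24.02
eef_pos: [0.4371, -0.1667, 0.0192]
tool_rot: [-0.001, 0.86, 0.51, -0.0]
contact_force: [-0.1, -0.5, 0.4]
gripper_width: 0.697
```

jog_arm:
  plan:
    - {"x": 0, "y": 0, "z": 0, "wx": 0, "wy": 0, "wz": 0}
    - {"x": 0, "y": 0, "z": 0, "wx": 0, "wy": 0, "wz": 0}
    - {"x": 0, "y": 0, "z": 0, "wx": 0, "wy": 0, "wz": 0}
    - {"x": 0, "y": 0, "z": 0, "wx": 0, "wy": 0, "wz": 0}
    - {"x": 0, "y": 0, "z": 0, "wx": 0, "wy": 0, "wz": 0}
    - {"x": 0, "y": 0, "z": 0, "wx": 0, "wy": 0, "wz": 0}
    - {"x": 0, "y": 0, "z": 0, "wx": 0, "wy": 0, "wz": 0}
    - {"x": 0, "y": 0, "z": 0, "wx": 0, "wy": 0, "wz": 0}
  hand: -1
  grip_force: 60

```text
t: 24.68
eef_pos: [0.4375, -0.1666, 0.0203]
tool_rot: [-0.001, 0.86, 0.511, 0.0]
contact_force: [-3.0, 1.6, 9.1]
gripper_width: 0.322
```

jog_arm:
  plan:
    - {"x": 0, "y": 0, "z": -0.15, "wx": 0, "wy": 0, "wz": 0}
    - {"x": 0, "y": 0, "z": -0.3, "wx": 0, "wy": 0, "wz": 0}
    - {"x": 0, "y": 0, "z": -0.45, "wx": 0, "wy": 0, "wz": 0}
    - {"x": 0, "y": 0, "z": -0.6, "wx": 0, "wy": 0, "wz": 0}
    - {"x": 0, "y": 0, "z": -0.6, "wx": 0, "wy": 0, "wz": 0}
    - {"x": 0, "y": 0, "z": -0.6, "wx": 0, "wy": 0, "wz": 0}

```text
t: 25.18
eef_pos: [0.4387, -0.1665, 0.1418]
tool_rot: [0.0, 0.86, 0.511, 0.002]
contact_force: [0.1, 1.0, -2.8]
gripper_width: 0.317
```

```bash
python3 -c "
from h import *
go((.4409,.3381,.13),np.pi/2-.03)
im=cams.read_camera('scene');cv2.imwrite('pics/s5.png',cv2.resize(im[100:300,160:460,::-1],None,fx=2,fy=2))"
```

```text
shift [ 2.222 -1.195  0.064] turn [ 0.    -0.002  0.351] t 25.18 pos [ 0.4387 -0.1665  0.1418] q7 [-0.44  0.11] w 0.32
```

View pics/s5.png

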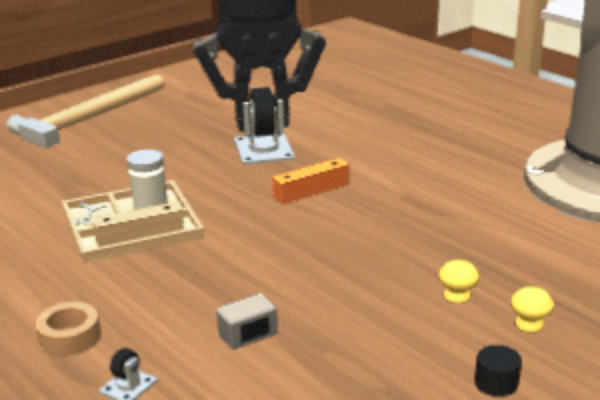

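jog_arm:
  plan:
    - {"x": 0.88, "y": -0.47, "z": 0, "wx": 0, "wy": 0, "wz": 0.351}
    - {"x": 0.88, "y": -0.47, "z": 0, "wx": 0, "wy": 0, "wz": 0.351}
    - {"x": 0.88, "y": -0.47, "z": 0, "wx": 0, "wy": 0, "wz": 0.351}
    - {"x": 0.88, "y": -0.47, "z": 0, "wx": 0, "wy": 0, "wz": 0.351}
    - {"x": 0.88, "y": -0.47, "z": 0, "wx": 0, "wy": 0, "wz": 0.351}
    - {"x": 0.88, "y": -0.47, "z": 0, "wx": 0, "wy": 0, "wz": 0.351}
    - {"x": 0.88, "y": -0.47, "z": 0, "wx": 0, "wy": 0, "wz": 0.351}
    - {"x": 0.88, "y": -0.47, "z": 0, "wx": 0, "wy": 0, "wz": 0.351}
    - {"x": 0.88, "y": -0.47, "z": 0, "wx": 0, "wy": 0, "wz": 0.351}
    - {"x": 0.88, "y": -0.47, "z": 0, "wx": 0, "wy": 0, "wz": 0.351}
    - {"x": 0.88, "y": -0.47, "z": 0, "wx": 0, "wy": 0, "wz": 0.351}

```text
t: 26.15
eef_pos: [0.4379, 0.0333, 0.1397]
tool_rot: [-0.0, 1.0, -0.015, -0.001]
contact_force: [0.0, 0.8, -3.0]
gripper_width: 0.317
```

jog_arm:
  plan:
    - {"x": 0, "y": -0.8, "z": 0, "wx": 0, "wy": 0, "wz": 0}
    - {"x": 0, "y": -0.8, "z": 0, "wx": 0, "wy": 0, "wz": 0}
    - {"x": 0, "y": -0.8, "z": 0, "wx": 0, "wy": 0, "wz": 0}
    - {"x": 0, "y": -0.8, "z": 0, "wx": 0, "wy": 0, "wz": 0}
    - {"x": 0, "y": -0.8, "z": 0, "wx": 0, "wy": 0, "wz": 0}

```text
t: 26.57
eef_pos: [0.4422, 0.201, 0.1384]
tool_rot: [-0.0, 1.0, -0.009, -0.001]
contact_force: [1.2, 1.0, -2.3]
gripper_width: 0.315
```

```bash
python3 -c "
from h import *
go((.4409,.3381,.13),np.pi/2-.03)"
```

```text
shift [-0.019 -0.685  0.042] turn [-0.     0.001  0.004] t 26.57 pos [0.4422 0.201  0.1384] q7 [-1.39 -1.52] w 0.32
```

jog_arm:
  plan:
    - {"x": -0.019, "y": -0.685, "z": 0.03, "wx": 0, "wy": 0, "wz": 0.004}
    - {"x": -0.019, "y": -0.685, "z": 0.03, "wx": 0, "wy": 0, "wz": 0.004}
    - {"x": -0.019, "y": -0.685, "z": 0.03, "wx": 0, "wy": 0, "wz": 0.004}
    - {"x": -0.019, "y": -0.685, "z": 0.03, "wx": 0, "wy": 0, "wz": 0.004}
    - {"x": -0.019, "y": -0.685, "z": 0.03, "wx": 0, "wy": 0, "wz": 0.004}
    - {"x": -0.019, "y": -0.685, "z": 0.03, "wx": 0, "wy": 0, "wz": 0.004}

```text
t: 27.07
eef_pos: [0.4402, 0.3384, 0.1311]
tool_rot: [0.001, 1.0, -0.013, -0.001]
contact_force: [0.4, -0.9, -2.1]
gripper_width: 0.319
```

```bash
python3 -c "
from h import *
go((.4409,.3381,.0247),np.pi/2-.03)
print(np.round(monitor.get_obs()['q'],2))
im=cams.read_camera('scene');cv2.imwrite('pics/s6.png',im[200:480,240:560,::-1])"
```

```text
shift [0.005 0.001 0.532] turn [0.    0.001 0.001] t 27.07 pos [0.4402 0.3384 0.1311] q7 [-1.51 -1.72] w 0.32
[-1.51  0.63  1.03  1.98 -0.68  0.93 -1.72]
```

View pics/s6.png

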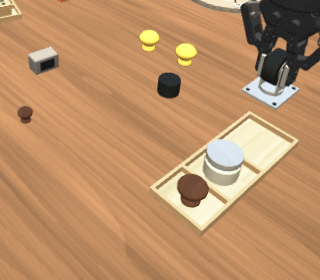

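jog_arm:
  plan:
    - {"x": 0.005, "y": 0, "z": 0.12, "wx": 0, "wy": 0.001, "wz": 0}
    - {"x": 0.005, "y": 0, "z": 0.25, "wx": 0, "wy": 0.001, "wz": 0}
    - {"x": 0.005, "y": 0, "z": 0.38, "wx": 0, "wy": 0.001, "wz": 0}
    - {"x": 0.005, "y": 0, "z": 0.47, "wx": 0, "wy": 0.001, "wz": 0}
    - {"x": 0.005, "y": 0, "z": 0.515, "wx": 0, "wy": 0.001, "wz": 0}
    - {"x": 0.005, "y": 0, "z": 0.532, "wx": 0, "wy": 0.001, "wz": 0}
    - {"x": 0.005, "y": 0, "z": 0.532, "wx": 0, "wy": 0.001, "wz": 0}
    - {"x": 0.005, "y": 0, "z": 0.532, "wx": 0, "wy": 0.001, "wz": 0}

```text
t: 27.78
eef_pos: [0.442, 0.3357, 0.0259]
tool_rot: [0.001, 1.0, -0.016, 0.001]
contact_force: [-0.4, 0.1, -2.1]
gripper_width: 0.315
```

jog_arm:
  plan:
    - {"x": 0, "y": 0, "z": 0, "wx": 0, "wy": 0, "wz": 0}
    - {"x": 0, "y": 0, "z": 0, "wx": 0, "wy": 0, "wz": 0}
    - {"x": 0, "y": 0, "z": 0, "wx": 0, "wy": 0, "wz": 0}
    - {"x": 0, "y": 0, "z": 0, "wx": 0, "wy": 0, "wz": 0}
    - {"x": 0, "y": 0, "z": 0, "wx": 0, "wy": 0, "wz": 0}
    - {"x": 0, "y": 0, "z": -0.1, "wx": 0, "wy": 0, "wz": 0}
    - {"x": 0, "y": 0, "z": -0.3, "wx": 0, "wy": 0, "wz": 0}
    - {"x": 0, "y": 0, "z": -0.5, "wx": 0, "wy": 0, "wz": 0}
    - {"x": 0, "y": 0, "z": -0.7, "wx": 0, "wy": 0, "wz": 0}
    - {"x": 0, "y": 0, "z": -0.8, "wx": 0, "wy": 0, "wz": 0}
    - {"x": 0, "y": 0, "z": -0.8, "wx": 0, "wy": 0, "wz": 0}
  hand: 0.3

```text
t: 28.7
eef_pos: [0.4444, 0.3371, 0.1904]
tool_rot: [-0.002, 1.0, -0.016, 0.003]
contact_force: [-0.2, 0.5, 0.7]
gripper_width: 0.648
```

jog_arm:
  plan:
    - {"x": 0, "y": -0.9, "z": 0, "wx": 0, "wy": 0, "wz": 0}
    - {"x": 0, "y": -0.9, "z": 0, "wx": 0, "wy": 0, "wz": 0}
    - {"x": 0, "y": -0.9, "z": 0, "wx": 0, "wy": 0, "wz": 0}
    - {"x": 0, "y": -0.9, "z": 0, "wx": 0, "wy": 0, "wz": 0}
    - {"x": 0, "y": -0.9, "z": 0, "wx": 0, "wy": 0, "wz": 0}
    - {"x": 0, "y": -0.9, "z": 0, "wx": 0, "wy": 0, "wz": 0}

```text
t: 29.2
eef_pos: [0.448, 0.5223, 0.1894]
tool_rot: [-0.002, 1.0, -0.012, 0.003]
contact_force: [-0.9, -0.2, -0.0]
gripper_width: 0.652
```

```bash
python3 - <<'E'
from h import *
names="large_castor large_knob squat_jar tall_jar batten small_castor small_knob".split()
for n in("top","scene"):
    im=cams.read_camera(n)
    cv2.imwrite(f"pics/{n}9.png",im[:,:,::-1])
    for t in names:
        for r in finder.place_of(n,t)[:3]:
            w=pix2w(n,r["location"],0 if t[:2]=="sm" else .004)[0]
            T=ST if t in("tall_jar","batten") else DT
            c,s=np.cos(T[2]),np.sin(T[2]);d=w-T[:2]
            print(n,t,round(r["confidence"],2),"world",w.round(3),"tray",np.round([c*d[0]+s*d[1],-s*d[0]+c*d[1]],3))
    if n=="top":
        a=cv2.resize(im[170:330,90:190,::-1],(375,600));b=cv2.resize(im[170:300,440:560,::-1],(425,460));m=np.zeros((600,800,3),np.uint8);m[:,:375]=a;m[:460,375:]=b
        cv2.imwrite("pics/m9.png",m)
E
```

```text
top large_castor 0.64 world [0.446 0.337] tray [-0.066 -0.001]
top large_knob 0.93 world [0.348 0.128] tray [-0.158 -0.213]
top large_knob 0.7 world [0.359 0.039] tray [-0.144 -0.302]
top large_knob 0.56 world [0.597 0.331] tray [ 0.085 -0.003]
top squat_jar 0.74 world [0.536 0.332] tray [ 0.024 -0.003]
top squat_jar 0.66 world [0.442 0.338] tray [-0.07 -0.  ]
top tall_jar 0.92 world [ 0.486 -0.334] tray [-0.033 -0.024]
top batten 0.68 world [ 0.539 -0.286] tray [0.003 0.039]
top batten 0.62 world [ 0.308 -0.245] tray [-0.23   0.005]
top small_castor 0.87 world [ 0.687 -0.061] tray [ 0.187 -0.391]
top small_knob 0.58 world [0.672 0.053] tray [ 0.168 -0.278]
scene large_castor 0.61 world [0.447 0.337] tray [-0.065 -0.001]
scene large_knob 0.75 world [0.595 0.331] tray [ 0.083 -0.002]
scene large_knob 0.63 world [0.336 0.122] tray [-0.169 -0.219]
scene large_knob 0.62 world [0.363 0.052] tray [-0.14  -0.288]
scene squat_jar 0.75 world [0.532 0.337] tray [0.02  0.001]
scene tall_jar 0.58 world [ 0.491 -0.328] tray [-0.03  -0.016]
scene batten 0.94 world [ 0.324 -0.225] tray [-0.22   0.029]
scene batten 0.74 world [ 0.529 -0.294] tray [-0.005  0.028]
scene small_castor 0.81 world [ 0.688 -0.052] tray [ 0.188 -0.383]
scene small_knob 0.58 world [0.67  0.048] tray [ 0.167 -0.283]
```

View pics/m9.png

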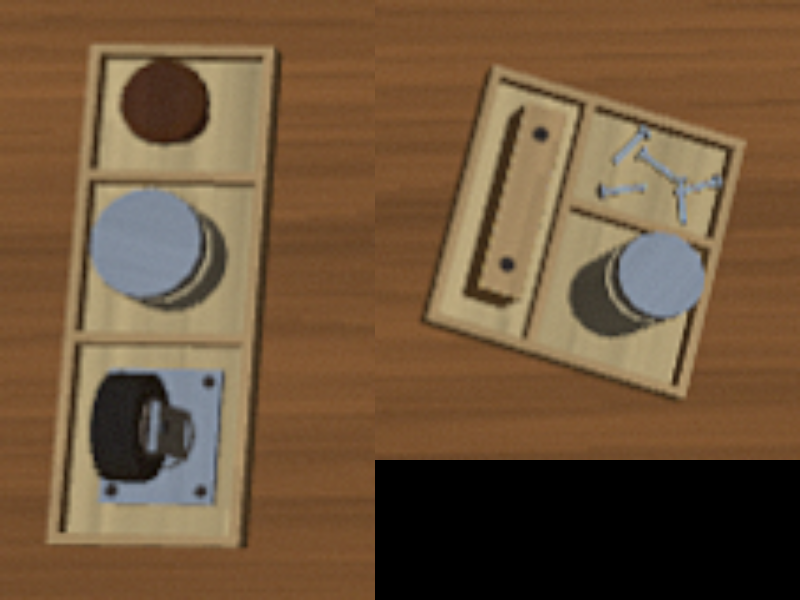

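View pics/scene9.png

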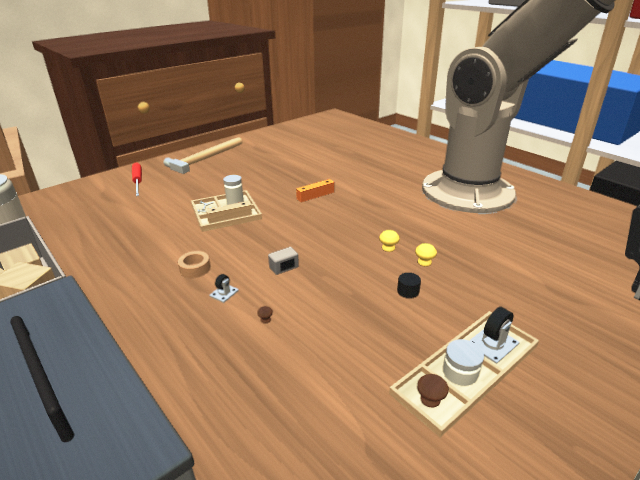

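The top and scene pictures show all five upright in their compartments. The small castor and small knob are unmoved. One lid-based check of the jars, then I hand in.

```bash
python3 - <<'E'
from h import *
for n,px,z,T in(("squat",(90+146/3.75,170+243/3.75),.046,DT),("tall",(440+(661-375)/3.542,170+275/3.538),.074,ST),("knob",(90+165/3.75,170+101/3.75),.032,DT)):
    w=pix2w("top",px,z)[0];c,s=np.cos(T[2]),np.sin(T[2]);d=w-T[:2];print(n,np.round([c*d[0]+s*d[1],-s*d[0]+c*d[1]],4))
print(bot.hand_in())
E
```

```text
squat [ 0.015  -0.0014]
tall [-0.03   -0.0215]
knob [0.0867 0.0002]
the job is handed in; nothing more can be done
None
```

Both kits are made up and the job is handed in at about 29 s of the 128 s allowed. No verdict came back.

- **Dresser kit:** the large castor is in the largest compartment, wheel up. The squat jar is in the middle one and the brown large knob is in the smallest.
- **Shelf kit:** the pine batten is in the long slot with its screw holes up. The tall jar is in the empty square compartment.

**Last checks:** both camera views showed all five released and standing upright inside their walls. The arm was clear of everything, and the small castor and small knob were where they started. Positions in each tray's own frame, in mm:

| Part | x | y | How measured |
|---|---|---|---|
| Squat jar | 15 | -1 | lid, top camera |
| Tall jar | -30 | -22 | lid, top camera |
| Large knob | 87 | 0 | head, top camera |
| Large castor | -66 | -1 | network, both cameras |
| Batten | -5 to 3 | 28 to 39 | network, the two cameras |

**Disagreements:**
- **Squat jar:** the network put it at x 20 to 24 mm, against 15 mm from the lid. All of these are within limits.
- **Batten:** the two cameras differed by about 11 mm in y, and the lower value is only 2.5 mm inside its limit. The picture shows it well within the slot.

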